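Pack the fitted bench caddy

ROBOT

A 7-joint arm with a two-finger parallel gripper is mounted at the origin on the work surface; the furniture and walls round the work are solid. World frame = base frame: x ahead of the robot, y to its left, z up, the work surface at z = 0. Lengths are in m, angles in degrees, forces in N, time in s.
With the tool pointing down it reaches from about 0.425 to 0.875 m from the base axis. Payload 4.7 kg.
Tool frame: the origin (TCP) lies at the very end of the fingers, on their centre line; the grasp point (between the pads) lies 19 mm behind it; z points along the fingers, y is the line along which they close (so a half turn about z gives the same grasp; the last joint's range is limited). The gripper opens to 87 mm and grips with 3 to 60 N. Pads are 19 mm wide; open, the fingers measure 117 mm over their backs; the gripper's body (75 mm by 190 mm) begins 51 mm behind the grasp point.
Start: joints at [-64.624, 18.392, -4.016, 83.108, 1.295, 78.541, -3.26], TCP at [0.27, 0.591, 0.223] pointing down, gripper open.
Joint ranges: [-163.93, 163.93], [-17.29, 119.83], [-79.2, 71.16], [3.27, 140.29], [-89.18, 269.18], [5.43, 117.66], [-154.24, 154.24]. Speed limits (degrees/s): [147.25, 147.25, 180, 180, 180, 180, 180].

INTERFACE

Orientations are given as [roll, pitch, yaw] about the fixed x, y, z axes, in that order (R = Rz(yaw) Ry(pitch) Rx(roll)).
In Python, from cell import get_obs, eyes, env gives the robot as it stands.
- The arm moves only by the tool servo_tool, never from a script. Its argument "series" is a list that holds one entry, the list of rows, each a list of 7 numbers: the shift along the tool's x, y, z in units of 300 mm (1.0 is 300 mm), then the turn, a rotation vector about the tool's x, y, z in units of pi rad (1.0 is pi rad), then the opening, from 0 (shut) to 1 (fully open). In form: [[[tx, ty, tz, wx, wy, wz, gripper], ...]]. A call has 1 to 12 rows; each row is the pose to reach, as a shift and turn from the pose commanded when the call began, along the tool's axes at that moment, turning the shorter way round; what a row does not reach only later rows make up. A row lasts 1/12 s, in which the tool goes at most 41.7 mm and 7.16 degrees, less where a joint would pass 70% of its speed; a pose out of reach is approached as far as the arm can. A call with a number of a shift or a turn outside -1 to 1 is refused whole. A call with a gripper value outside its range is refused whole. The fingers move at their own pace and stop on an object; "grip_force" is the grip in N (left out, the last holds). Time passes only in rows, so rows that repeat a pose let the fingers close. It gives the time, the measured TCP pose, the force, the opening and the grip force at its end, in the units of the state.
- get_obs(): the state, without advancing time (a new reading comes with each control period).
- eyes.read_camera(name): name is "scene" or "side" or "wrist"; returns a dict with "frame" (480x640x3 uint8, red, green, blue), "depth" (480x640 float32, m along the optical axis (not along the pixel's ray), 0 where there is no reading), "fx", "fy", "cx", "cy" (pixels), "origin" and "rotation" of the camera in the world; the wrist camera has in their place "mount" (4x4, takes a point from camera to tool coordinates, whose origin is the TCP and whose axes are the flange's). Camera axes: x right, y down, z forward; pixel columns grow to the right and rows downward; lengths in m; the calibration is good to about 2 mm. A picture is of the moment at which its call begins: read the wrist's pose just before it.
- env.sign_off(): hands the job in; it is judged then, once.
The state is a dict: "time_s": time; "qpos": joint angles; "joint_velocities": joint speeds; "effort": joint torques, N m; "tool_pos": TCP position; "tool_rot": TCP orientation; "force": force on the tool from outside, world axes, zero at the start; "wrist_torque": the same for the moment, N m; "grip_width": finger opening in m; "grasp_force": force on a finger pad.
Only numpy, scipy, OpenCV 4.12 (cv2) and the standard library are available. Lean on these libraries where they do the work, as an engineer would, in place of code of your own. Each camera call takes 0.05 s, during which the arm holds its last target. There are 200 camera calls.

TASK

Pack the caddy for the next fitting job: stand the bench dog on its head in the small round recess, lay the gripper disc flat in the large round recess, the thick wooden block flat in the oblong recess, and the cross-point screwdriver in the long slot (either way round), each fully down on the floor of its own recess. Leave the chisel and the thin pine board where they lie: they do not belong in the caddy.

Things in the scene. Friction and masses are not known exactly. Their poses are not given: they have to be found in the camera images.
- bench_dog_mid (a point): beech bench dog standing on its head: head 29 mm across and 20 mm high at the bottom, plain shank 19 mm across above it, 65 mm high overall, 50 g. Point at its centre, 32 mm above its underside; z up along the shank.
- grip_disc_mid (a point): work-gripper disc: round grey plastic puck with black rubber faces, 58 mm across, 26 mm high, about 90 g, lying flat. Point at its centre, 13 mm above its underside; z up.
- offcut_mid (a point): sawn block of dark reddish wood, 45 x 90 x 30 mm (x, y, z of its frame), about 70 g, lying flat. Point at its centre, 15 mm above its underside; long side along y.
- screwdriver_mid (a point): cross-point screwdriver, 200 mm long, lying flat: round blue handle 30 mm across and 100 mm long, thin steel shank with pointed tip; about 120 g. Point at mid-length, where handle meets shank, 16 mm above its underside; y points to the handle: its end is at y = +100 mm, the tip at -100 mm. Gripped across the handle at y = 45 mm it stays level.
- small_round_recess_floor (a point): round recess 49 mm across in a pale wooden insert fixed in the caddy (low plywood tray 308 x 210 mm, 18 mm high, fixed). Grey felt floor 10 mm above the bench, 8 mm deep, insert top at 18 mm. Point at the centre of the floor, z up; for the bench dog. Its insert (126 x 96 mm) lies in a row of three along y, 97 mm apart, order varies.
- large_round_recess_floor (a point): round recess 78 mm across in a pale wooden insert fixed in the caddy (low plywood tray 308 x 210 mm, 18 mm high, fixed). Grey felt floor 10 mm above the bench, 8 mm deep, insert top at 18 mm. Point at the centre of the floor, z up; for the gripper disc. Its insert (126 x 96 mm) lies in a row of three along y, 97 mm apart, order varies.
- oblong_recess_floor (a point): oblong recess 110 x 65 mm in a pale wooden insert fixed in the caddy (low plywood tray 308 x 210 mm, 18 mm high, fixed). Grey felt floor 10 mm above the bench, 8 mm deep, insert top at 18 mm. Point at the centre of the floor, z up; the 110 mm run along x; for the thick block. Its insert (126 x 96 mm) lies in a row of three along y, 97 mm apart, order varies.
- slot_recess_floor (a point): long slot recess 217 x 49 mm in a pale wooden insert fixed in the caddy (low plywood tray 308 x 210 mm, 18 mm high, fixed). Grey felt floor 10 mm above the bench, 8 mm deep, insert top at 18 mm. Point at the centre of the floor, z up; the 217 mm run along y; for the screwdriver, either way round. On the robot's side of the caddy, 98 mm from the row of the other three.
- thin_blank_mid (a point): look-alike of the wooden block, to be left alone: thin pale pine board 50 x 100 x 5 mm (x, y, z), lying flat, loose. Point at its centre; long side along y.
- chisel_mid (a point): look-alike of the screwdriver, to be left alone: chisel with a yellow handle 28 mm across and a flat 18 mm wide blade, 260 mm long, 29 mm high, lying flat, loose. Point at mid-length, 14 mm above its underside; y points to the handle end (y = +130 mm).
Not all that is in view belongs to the job. Of the things like the part that bears grip_disc_mid, leave any that is red or white; of the rest the smaller one is meant.

How it is judged:
By the outcome, as a careful person would: the job done as asked, in the order asked, and still so for the second after the job is handed in, with the robot touching nothing.
It also fails if it takes over 120 s, if anything falls off the work surface, if the arm or the gripper's body presses on something with over 40 N, if the wrist force passes 120 N, or if a joint passes its speed limit or range.

## Working session

There is one attempt and no reset: what is moved stays moved. The work goes in short steps, Python scripts to look and compute and a tool call to move; the robot and the scene stay as the last step left them, time stands still between calls to the robot, and variables do not carry over. Pictures are saved under pics/ and viewed, at most 14 in all, crops included, and the job is handed in when it is done.

Besides the shell and the picture viewer there is one more tool, called after "Call:" as a command line: name --argument value ..., lists and objects as JSON in quotes. servo_tool: Moves the arm, as the interface text tells. Shifts and turns lie within -1 to 1; 1 stands for 300 mm of shift or pi rad of turn. Its arguments: {"type":"object","properties":{"series":{"type":"array"},"grip_force":{"type":"number"}},"required":["series"]}

```bash
ls; mkdir -p pics; cat > h.py <<'E'
import numpy as np, cv2
from scipy.spatial.transform import Rotation as R
from cell import get_obs, eyes, env
def snap(name,f):
    o=get_obs(); d=eyes.read_camera(name)
    if 'mount' in d:
        T=np.eye(4); T[:3,:3]=R.from_euler('xyz',o['tool_rot'],degrees=True).as_matrix(); T[:3,3]=o['tool_pos']
        M=T@np.array(d['mount'])
    else:
        M=np.eye(4); M[:3,:3]=d['rotation']; M[:3,3]=d['origin']
    np.savez('pics/'+f+'.npz',frame=d['frame'],depth=d['depth'],M=M,K=[d['fx'],d['fy'],d['cx'],d['cy']])
    cv2.imwrite('pics/'+f+'.png',d['frame'][:,:,::-1])
def pts(f):
    d=np.load('pics/'+f+'.npz'); fx,fy,cx,cy=d['K']; z=d['depth']
    v,u=np.mgrid[:480,:640]; P=np.stack([(u-cx)/fx*z,(v-cy)/fy*z,z],-1)
    return P@d['M'][:3,:3].T+d['M'][:3,3], d['frame']
def onplane(f,u,v,h):
    d=np.load('pics/'+f+'.npz'); fx,fy,cx,cy=d['K']
    r=d['M'][:3,:3]@np.array([(u-cx)/fx,(v-cy)/fy,1]); o=d['M'][:3,3]
    return o+r*(h-o[2])/r[2]
E
python3 -c "
from h import *
print(get_obs())
snap('scene','s0'); snap('side','d0')"
```

```text
pics
{'time_s': 0.0, 'qpos': array([-64.62198384,  18.4397167 ,  -4.01640504,  83.17476726,
         1.29578418,  78.5404047 ,  -3.26052596]), 'joint_velocities': array([-0.05567633, -0.05443671, -0.05286143,  0.02533152,  0.05400107,
        0.01173591, -0.05912193]), 'effort': array([-5.30077068e-04, -4.91278625e+01, -4.04010219e-01, -3.12536681e+01,
       -6.37335679e-02,  4.35391255e-02,  1.71747201e-04]), 'tool_pos': array([0.27008749, 0.59062371, 0.22145537]), 'tool_rot': array([-1.79890402e+02,  6.21693375e-03,  1.55432196e+02]), 'force': array([ 0.30573883, -0.32931735, -0.03932636]), 'wrist_torque': array([-0.00667694, -0.02552587, -0.03780619]), 'grasp_force': 0.0, 'grip_width': 0.08687884934733843}
```

View pics/s0.png

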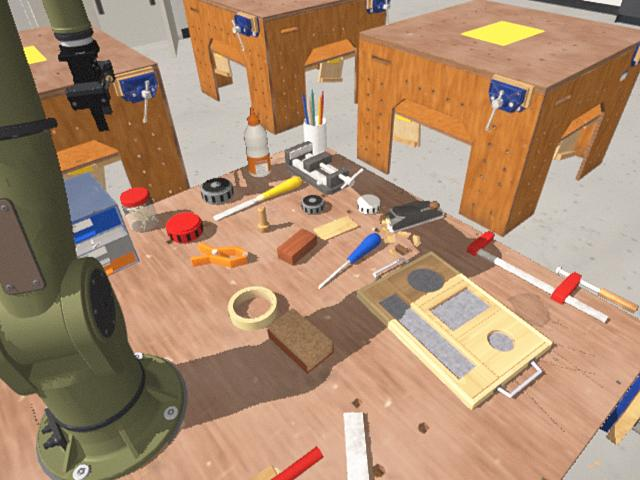

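View pics/d0.png

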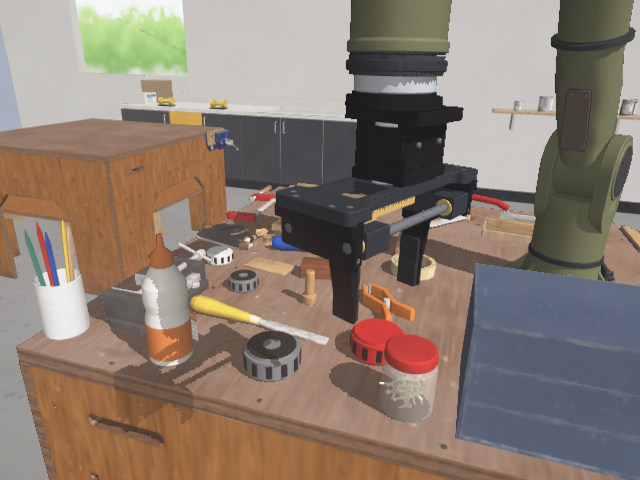

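Scene view: the target disc is the smaller grey one at (313,204). The dog is at (263,220), block (297,246), screwdriver from (320,286) to (378,238). The caddy's large round is at (426,280), oblong (463,308), small round (501,341) and slot (425,335). The larger grey disc, red and white discs, chisel and pine board stay put.

```bash
cat > m.py <<'E'
from h import *
P,F=pts('s0')
hsv=cv2.cvtColor(F,cv2.COLOR_RGB2HSV)
def show(n,u,v): print(n,P[v,u].round(3))
for n,u,v in [('dogtop',263,209),('dog',263,226),('disc',313,201),('block',297,243),('sd',370,245),('tip',321,286),('L',426,280),('O',463,308),('S',501,341),('slot',425,335),('bench',340,300),('chis',290,187)]: show(n,u,v)
# block top
x=P[...,0];y=P[...,1];z=P[...,2]
v,u=np.mgrid[:480,:640]
def box(u0,v0,u1,v1): return (u>=u0)&(u<=u1)&(v>=v0)&(v<=v1)
def rect(n,m):
    q=P[m][:,:2].astype(np.float32); (c,s,a)=cv2.minAreaRect(q*1000); print(n,len(q),'c',np.round(c,1),'size',np.round(s,1),'ang',round(a,1),'mean',(q.mean(0)*1000).round(1),'z',np.median(z[m]).round(4))
rect('block',box(270,225,325,268)&(z>.025)&(z<.036))
rect('disc',box(295,190,330,218)&(z>.02)&(z<.032))
rect('dog',box(252,200,275,238)&(z>.05)&(z<.08))
blue=(hsv[...,0]>100)&(hsv[...,0]<125)&(hsv[...,1]>120)&box(315,225,390,292)
rect('handle',blue&(z>.008))
rect('sdall',box(315,225,390,292)&(z>.008)&(z<.04))
grey=(hsv[...,1]<60)&(z<.016)&(z>.004)
for n,b in [('L',box(400,260,450,297)),('O',box(425,280,490,335)),('S',box(484,328,518,356)),('slot',box(375,290,480,380))]: 
    n_,lab,st,ce=cv2.connectedComponentsWithStats((grey&b).astype(np.uint8)); i=1+st[1:,4].argmax(); rect(n,lab==i)
rect('caddy',box(350,240,560,410)&(z>.012)&(z<.022)&(x>.3))
E
python3 m.py
```

```text
dogtop [-22.486 -23.046 -21.831]
dog [-23.005 -23.564 -22.35 ]
disc [-40.876 -41.436 -40.221]
block [-31.395 -31.955 -30.74 ]
sd [-52.867 -53.427 -52.212]
tip [-35.671 -36.231 -35.016]
L [-64.352 -64.912 -63.697]
O [-69.53  -70.09  -68.875]
S [-73.592 -74.152 -72.937]
slot [-56.529 -57.089 -55.874]
bench [-39.772 -40.332 -39.117]
chis [-35.387 -35.947 -34.732]
block 0 c [0. 0.] size [0. 0.] ang 0.0 mean [nan nan] z nan
disc 0 c [0. 0.] size [0. 0.] ang 0.0 mean [nan nan] z nan
dog 0 c [0. 0.] size [0. 0.] ang 0.0 mean [nan nan] z nan
handle 4 c [  30.6 -529.3] size [0. 0.] ang 0.0 mean [  30.6 -529.3] z 0.6856
sdall 0 c [0. 0.] size [0. 0.] ang 0.0 mean [nan nan] z nanm.py:11: RuntimeWarning: Mean of empty slice.
  q=P[m][:,:2].astype(np.float32); (c,s,a)=cv2.minAreaRect(q*1000); print(n,len(q),'c',np.round(c,1),'size',np.round(s,1),'ang',round(a,1),'mean',(q.mean(0)*1000).round(1),'z',np.median(z[m]).round(4))
  ret = um.true_divide(
  return _methods._mean(a, axis=axis, dtype=dtype,
  ret = ret.dtype.type(ret / rcount)
Traceback (most recent call last):
  File "m.py", line 20, in <module>
    n_,lab,st,ce=cv2.connectedComponentsWithStats((grey&b).astype(np.uint8)); i=1+st[1:,4].argmax(); rect(n,lab==i)
                                                                                  ~~~~~~~~~~~~~~~^^
ValueError: attempt to get argmax of an empty sequence
```

```bash
sed -i "s/M\[:3,:3\]=d\['rotation'\]/M[:3,:3]=rot(d['rotation'])/" h.py; cat >> h.py <<'E'
def rot(r):
    r=np.array(r,float)
    return r if r.shape==(3,3) else R.from_euler('xyz',r,degrees=True).as_matrix() if r.size==3 else R.from_quat(r).as_matrix()
E
python3 -c "
from h import *
d=eyes.read_camera('scene'); print(d['rotation'],d['origin'],d['fx'])
snap('scene','s0'); w=eyes.read_camera('wrist');print(w['mount'])"; python3 m.py
```

```text
[-129.79536587    1.08056183  -40.66532822] [ 0.03058448 -0.52931971  0.68557552] 448.8722733293705
[[-3.76215987e-04 -9.52639700e-01 -3.04101070e-01  8.27028297e-02]
 [ 9.99999913e-01 -3.03410198e-04 -2.86665727e-04 -2.92422952e-04]
 [ 1.80821787e-04 -3.04101151e-01  9.52639731e-01 -1.62387913e-01]
 [ 0.00000000e+00  0.00000000e+00  0.00000000e+00  1.00000000e+00]]
dogtop [0.46  0.233 0.064]
dog [0.453 0.231 0.017]
disc [0.601 0.222 0.026]
block [0.468 0.114 0.029]
sd [0.591 0.004 0.023]
tip [ 0.437 -0.007  0.004]
L [ 0.61  -0.145  0.01 ]
O [ 0.606 -0.242  0.008]
S [ 0.59  -0.338  0.011]
slot [ 0.498 -0.236  0.009]
bench [ 0.444 -0.059 -0.002]
chis [0.605 0.326 0.016]
block 563 c [470.3 117. ] size [92.4 46.4] ang 13.2 mean [467.6 115. ] z 0.0298
disc 247 c [601. 224.] size [56.3 54. ] ang 50.3 mean [599.1 220.9] z 0.0258
dog 61 c [457.1 235.3] size [15.1 15.9] ang 20.3 mean [456.2 233.9] z 0.0612
handle 394 c [ 308.5 -233.4] size [809.2  67.8] ang 42.0 mean [577.    6.3] z 0.0221
sdall 1062 c [545.1  17.1] size [239.5 173.2] ang 43.5 mean [557.9 -31.7] z 0.0179
L 640 c [ 608.5 -141.6] size [70.  70.1] ang 75.4 mean [ 608.  -143.3] z 0.0103
O 1243 c [ 598.5 -239.8] size [ 62.3 105.4] ang 83.8 mean [ 597.  -240.5] z 0.0102
S 358 c [ 587.2 -337.7] size [41.5 43.4] ang 42.3 mean [ 588.2 -337.3] z 0.0103
slot 2110 c [ 500.4 -230.2] size [214.3  45.2] ang 84.1 mean [ 499.3 -239.4] z 0.0102
caddy 11043 c [ 657.7 -206.3] size [441.7 396.6] ang 84.1 mean [ 568.1 -257.1] z 0.0175
```

```bash
cat >> h.py <<'E'
def go(x,y,z,yaw,frm=None):
    """relative units from current (or given [x,y,z,yaw]) pose to target, tool down"""
    if frm is None:
        o=get_obs(); p=np.array(o['tool_pos']); A=R.from_euler('xyz',o['tool_rot'],degrees=True)
    else: p=np.array(frm[:3]); A=R.from_euler('xyz',[180,0,frm[3]],degrees=True)
    B=R.from_euler('xyz',[180,0,yaw],degrees=True)
    d=A.inv().apply(np.array([x,y,z])-p)/.3; w=(A.inv()*B).as_rotvec()/np.pi
    print(d.round(4),w.round(4),'dist %.3f turn %.1f'%(np.linalg.norm(d)*.3,np.linalg.norm(w)*180))
E
python3 - <<'E'
from h import *
go(.40,.36,.25,150)
go(.52,.17,.25,150,[.40,.36,.25,150])
P,F=pts('s0'); z=P[...,2]
m=(z>.06)&(z<.3)&(P[...,0]>.3)&(P[...,0]<.95)&(abs(P[...,1])<.6)
n,l,s,c=cv2.connectedComponentsWithStats(m.astype(np.uint8))
for i in range(1,n):
    if s[i,4]>15: q=P[l==i]; print(s[i],q.min(0).round(2),q.max(0).round(2))
E
```

```text
[-0.7135 -0.5203 -0.0927] [-0.0003  0.      0.0302] dist 0.266 turn 5.4
[-0.6631 -0.3485 -0.    ] [0. 0. 0.] dist 0.225 turn 0.0
[303  89  24  49 684] [0.77 0.42 0.06] [0.84 0.5  0.18]
[244 107  26  55 888] [0.57 0.43 0.06] [0.63 0.49 0.2 ]
[285 141  28  13 134] [0.67 0.4  0.06] [0.75 0.43 0.07]
[302 151  29  15 183] [0.67 0.32 0.06] [0.75 0.36 0.07]
[258 207   8   5  35] [0.45 0.23 0.06] [0.47 0.24 0.07]
```

Call:
servo_tool --series '[[[-0.71,-0.52,-0.09,0,0,0.03,1],[-0.71,-0.52,-0.09,0,0,0.03,1],[-0.71,-0.52,-0.09,0,0,0.03,1],[-0.71,-0.52,-0.09,0,0,0.03,1],[-0.71,-0.52,-0.09,0,0,0.03,1],[-0.71,-0.52,-0.09,0,0,0.03,1],[-0.71,-0.52,-0.09,0,0,0.03,1],[-0.71,-0.52,-0.09,0,0,0.03,1]]]'

```text
time_s: 0.92
tool_pos: [0.4029, 0.3556, 0.2506]
tool_rot: [180.0, 0.1, 149.5]
force: [0.1, 0.4, 0.2]
grip_width: 0.0869
grasp_force: 0.0
```

Call:
servo_tool --series '[[[-0.66,-0.35,0,0,0,0,1],[-0.66,-0.35,0,0,0,0,1],[-0.66,-0.35,0,0,0,0,1],[-0.66,-0.35,0,0,0,0,1],[-0.66,-0.35,0,0,0,0,1],[-0.66,-0.35,0,0,0,0,1],[-0.66,-0.35,0,0,0,0,1],[-0.66,-0.35,0,0,0,0,1]]]'

```text
time_s: 1.58
tool_pos: [0.5182, 0.1714, 0.2493]
tool_rot: [180.0, -0.1, 150.0]
force: [0.3, 1.4, -0.0]
grip_width: 0.0871
grasp_force: 0.0
```

```bash
python3 -c "
from h import *
snap('wrist','w1'); o=get_obs(); print(o['tool_pos'],o['tool_rot'],o['time_s'])"
```

```text
[0.51749889 0.17282275 0.24925949] [ 1.79974640e+02 -7.50225672e-02  1.50139228e+02] 1.6333
```

View pics/w1.png

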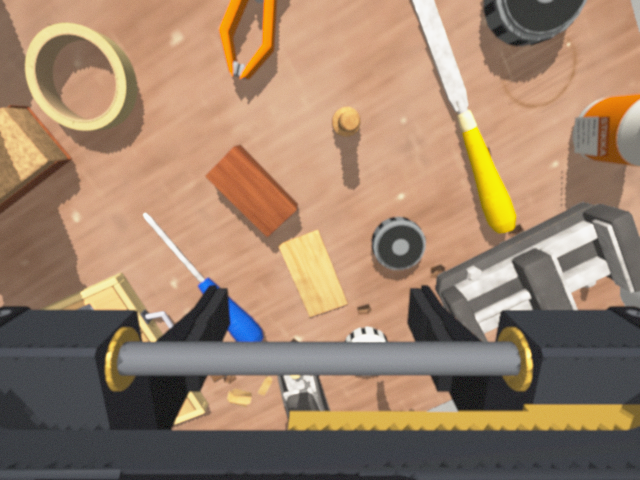

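Wrist view: dog (347,120), disc (399,244), block (252,190), screwdriver tip (147,215) to handle (262,338). The pine board (313,273), white disc (367,335) and chisel (460,110) stay put.

```bash
cat > m1.py <<'E'
from h import *
P,F=pts('w1'); z=P[...,2]; v,u=np.mgrid[:480,:640]
hsv=cv2.cvtColor(F,cv2.COLOR_RGB2HSV)
def box(u0,v0,u1,v1): return (u>=u0)&(u<=u1)&(v>=v0)&(v<=v1)
def rect(n,m):
    q=P[m][:,:2].astype(np.float32)*1000; (c,s,a)=cv2.minAreaRect(q); print(n,len(q),'c',np.round(c,1),'size',np.round(s,1),'ang',round(a,1),'mean',q.mean(0).round(1),'z',np.median(z[m]).round(4))
    return q
rect('dog',box(320,95,375,145)&(z>.055))
rect('disc',box(365,205,435,280)&(z>.021)&(z<.035))
rect('block',box(195,140,305,240)&(z>.024)&(z<.036))
b=(hsv[...,0]>100)&(hsv[...,0]<125)&(hsv[...,1]>120)&box(190,270,275,350)
q=rect('handle',b); 
m=(box(140,205,203,283)&(z>.007))|b
q=rect('sd',m); print(cv2.fitLine(q,cv2.DIST_L2,0,.01,.01).ravel())
for n,uu,vv,h in [('tip',147,215,.016),('junction',205,285,.016)]: print(n,onplane('w1',uu,vv,h).round(4))
print('bench z',np.median(z[box(100,140,180,180)]))
E
python3 m1.py
python3 -c "
from h import *
go(.457,.235,.12,150); go(.457,.235,.026,150)"
```

```text
dog 351 c [457.6 229.1] size [35.6 17.9] ang 83.0 mean [458.3 237.4] z 0.0646
disc 2031 c [602.2 225.7] size [57.2 57.1] ang 6.2 mean [600.3 225.7] z 0.0265
block 3801 c [470.7 117.8] size [90.4 45.5] ang 13.1 mean [469.4 118.4] z 0.0303
handle 1063 c [507.7  88.7] size [ 86.  262.4] ang 44.4 mean [583.9  28.9] z 0.0257
sd 1467 c [535.4 100.3] size [217.8 185.5] ang 88.0 mean [557.7  24.8] z 0.0217
[ 9.8254603e-01 -1.8601969e-01  5.5767035e+02  2.4837017e+01]
tip [0.4345 0.0027 0.016 ]
junction [0.5348 0.0092 0.016 ]
bench z 0.0001700260128671971
[0.2775 0.0791 0.4313] [ 0.0001 -0.0004  0.0008] dist 0.156 turn 0.2
[0.2771 0.079  0.7446] [ 0.0001 -0.0004  0.0008] dist 0.240 turn 0.2
```

Call:
servo_tool --series '[[[0.28,0.082,0.43,0,0,0,1],[0.28,0.082,0.43,0,0,0,1],[0.28,0.082,0.43,0,0,0,1],[0.28,0.082,0.43,0,0,0,1],[0.28,0.082,0.43,0,0,0,1],[0.28,0.082,0.65,0,0,0,0.6],[0.28,0.082,0.74,0,0,0,0.6],[0.28,0.082,0.74,0,0,0,0.6],[0.28,0.082,0.74,0,0,0,0.6]]]'

```text
time_s: 2.38
tool_pos: [0.4552, 0.2339, 0.0255]
tool_rot: [-179.7, -0.2, 150.1]
force: [0.1, -0.4, 0.5]
grip_width: 0.0677
grasp_force: 0.0
```

Call:
servo_tool --series '[[[0,0,0,0,0,0,0],[0,0,0,0,0,0,0],[0,0,0,0,0,0,0],[0,0,0,0,0,0,0],[0,0,0,0,0,0,0],[0,0,0,0,0,0,0],[0,0,0,0,0,0,0],[0,0,0,0,0,0,0]]]' --grip_force 20

```text
time_s: 3.05
tool_pos: [0.458, 0.2343, 0.0279]
tool_rot: [180.0, 0.0, 150.0]
force: [0.1, 0.1, 1.4]
grip_width: 0.0173
grasp_force: 20.0
```

Call:
servo_tool --series '[[[0,0,-0.1,0,0,0,0],[0,0,-0.2,0,0,0,0],[0,0,-0.4,0,0,0,0],[0,0,-0.6,0,0,0,0],[0,0,-0.6,0,0,0,0],[0,0,-0.6,0,0,0,0]]]'

```text
time_s: 3.55
tool_pos: [0.4616, 0.2362, 0.2159]
tool_rot: [179.3, 0.3, 150.0]
force: [0.8, 0.4, 0.1]
grip_width: 0.0175
grasp_force: 20.0
```

```bash
python3 -c "
from h import *
go(.5,.03,.25,115); go(.55,-.2,.25,84,[.5,.03,.25,115])"
```

```text
[-0.455  -0.5299 -0.1177] [0.0044 0.0007 0.1945] dist 0.212 turn 35.0
[-0.7653 -0.173  -0.    ] [ 0.     -0.      0.1722] dist 0.235 turn 31.0
```

Call:
servo_tool --series '[[[-0.45,-0.53,-0.118,0,0,0.194,0],[-0.45,-0.53,-0.118,0,0,0.194,0],[-0.45,-0.53,-0.118,0,0,0.194,0],[-0.45,-0.53,-0.118,0,0,0.194,0],[-0.45,-0.53,-0.118,0,0,0.194,0],[-0.45,-0.53,-0.118,0,0,0.194,0],[-0.45,-0.53,-0.118,0,0,0.194,0]]]'

```text
time_s: 4.13
tool_pos: [0.4957, 0.0255, 0.2433]
tool_rot: [179.9, 0.0, 114.7]
force: [0.7, 0.8, -0.9]
grip_width: 0.0176
grasp_force: 20.0
```

Call:
servo_tool --series '[[[-0.765,-0.173,0,0,0,0.172,0],[-0.765,-0.173,0,0,0,0.172,0],[-0.765,-0.173,0,0,0,0.172,0],[-0.765,-0.173,0,0,0,0.172,0],[-0.765,-0.173,0,0,0,0.172,0],[-0.765,-0.173,0,0,0,0.172,0],[-0.765,-0.173,0,0,0,0.172,0],[-0.765,-0.173,0,0,0,0.172,0],[-0.765,-0.173,0,0,0,0.172,0]]]'

```text
time_s: 4.88
tool_pos: [0.546, -0.1983, 0.242]
tool_rot: [-179.9, -0.1, 84.3]
force: [-0.5, 0.1, -1.4]
grip_width: 0.0179
grasp_force: 20.0
```

```bash
python3 -c "
from h import *
snap('wrist','w2'); o=get_obs(); print(o['tool_pos'],o['tool_rot'],o['time_s'])"
```

```text
[ 0.54609007 -0.19788914  0.24217961] [-1.79931450e+02 -9.15787859e-02  8.43889149e+01] 4.9333
```

View pics/w2.png

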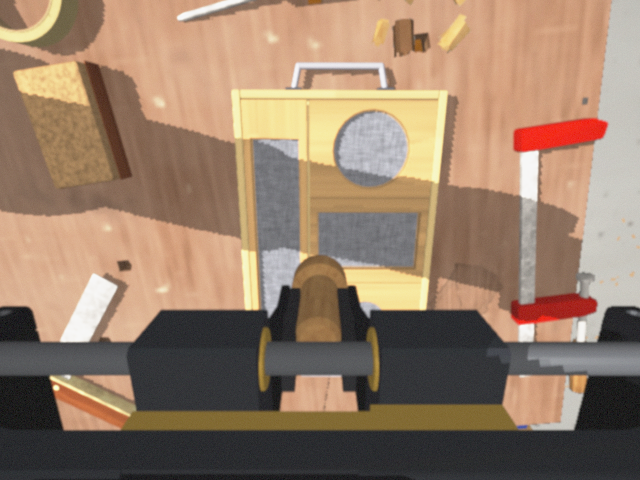

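Wrist view over the caddy: large round (371,149), oblong (370,240), slot (278,220) upper part. The small round is hidden under the fingers near (365,305), and the dog is held at (320,290).

```bash
cat > m2.py <<'E'
from h import *
import sys
P,F=pts('w2'); z=P[...,2]; v,u=np.mgrid[:480,:640]
def box(u0,v0,u1,v1): return (u>=u0)&(u<=u1)&(v>=v0)&(v<=v1)
for n,b in [('L',box(325,100,420,195)),('O',box(308,203,428,272))]:
    m=(b&(z<.014)&(z>.004)); n_,lab,st,ce=cv2.connectedComponentsWithStats(m.astype(np.uint8)); i=1+st[1:,4].argmax()
    q=P[lab==i][:,:2].astype(np.float32)*1000; c,s,a=cv2.minAreaRect(q); e=cv2.minEnclosingCircle(q); print(n,np.round(c,1),np.round(s,1),round(a,1),np.round(e[0],1),round(e[1],1), np.median(z[lab==i]))
# tray corners/edges (z .018) from picture
A=onplane('w2',234,92,.018);B=onplane('w2',446,92,.018);C=onplane('w2',245,300,.018)
print(A,B,C,np.linalg.norm(B-A),np.degrees(np.arctan2(*(B-A)[1::-1])),np.degrees(np.arctan2(*(A-C)[1::-1])))
E
python3 m2.py
```

```text
L [ 606.4 -146.1] [77.4 77.1] 62.1 [ 606.4 -146.2] 39.1 0.010726047705129998
O [ 597.  -243.8] [ 64.5 109.6] 84.4 [ 597.  -243.1] 62.9 0.010757561919285924
[ 0.47666339 -0.07756607  0.018     ] [ 0.68116434 -0.0979389   0.018     ] [ 0.45195153 -0.2988511   0.018     ] 0.20551323878533762 -5.689159005156962 83.62793522187864
```

```bash
python3 -c "
from h import *
go(.5875,-.34,.12,84.4);go(.5875,-.34,.0385,84.4)"
```

```text
[-0.4586  0.1842  0.4063] [-0.0004 -0.0005 -0.0001] dist 0.192 turn 0.1
[-0.459   0.1845  0.678 ] [-0.0004 -0.0005 -0.0001] dist 0.252 turn 0.1
```

Call:
servo_tool --series '[[[-0.459,0.184,0.406,0,0,0,0],[-0.459,0.184,0.406,0,0,0,0],[-0.459,0.184,0.406,0,0,0,0],[-0.459,0.184,0.406,0,0,0,0],[-0.459,0.184,0.406,0,0,0,0],[-0.459,0.184,0.406,0,0,0,0],[-0.459,0.184,0.5,0,0,0,0],[-0.459,0.184,0.6,0,0,0,0],[-0.459,0.184,0.66,0,0,0,0],[-0.459,0.184,0.678,0,0,0,0],[-0.459,0.184,0.678,0,0,0,0],[-0.459,0.184,0.678,0,0,0,0]]]'

```text
time_s: 5.93
tool_pos: [0.5879, -0.3414, 0.0404]
tool_rot: [179.9, -0.1, 84.3]
force: [0.3, -0.0, 0.4]
grip_width: 0.0175
grasp_force: 20.0
```

Call:
servo_tool --series '[[[0,0,0.005,0,0,0,0],[0,0,0.005,0,0,0,0],[0,0,0.005,0,0,0,0]]]'

```text
time_s: 6.18
tool_pos: [0.5871, -0.3431, 0.0387]
tool_rot: [179.9, -0.0, 84.2]
force: [0.2, -0.3, -0.9]
grip_width: 0.0178
grasp_force: 20.0
```

Call:
servo_tool --series '[[[0,0,0.005,0,0,0,0.25],[0,0,0.005,0,0,0,0.3],[0,0,0.005,0,0,0,0.4],[0,0,0.005,0,0,0,0.5],[0,0,0.005,0,0,0,0.5],[0,0,0.005,0,0,0,0.5],[0,0,-0.1,0,0,0,0.5],[0,0,-0.2,0,0,0,0.5],[0,0,-0.33,0,0,0,0.7],[0,0,-0.47,0,0,0,1],[0,0,-0.6,0,0,0,1],[0,0,-0.6,0,0,0,1]]]'

```text
time_s: 7.18
tool_pos: [0.5897, -0.3465, 0.228]
tool_rot: [179.2, 0.3, 84.1]
force: [0.5, -1.4, 1.3]
grip_width: 0.0626
grasp_force: 0.0
```

```bash
python3 -c "
from h import *
snap('side','d1'); snap('wrist','w3')
a=cv2.imread('pics/w3.png'); b=cv2.imread('pics/d1.png'); cv2.imwrite('pics/c1.png',np.hstack([cv2.resize(a,(400,300)),cv2.resize(b,(400,300))]))
go(.575,.03,.22,110); go(.602,.2257,.12,150,[.575,.03,.22,110]); go(.602,.2257,.009,150,[.575,.03,.22,110])"
```

```text
[ 1.2373e+00 -1.6860e-01 -6.0000e-04] [ 0.0013  0.0007 -0.1437] dist 0.375 turn 25.9
[0.5822 0.3077 0.3333] [-0.      0.     -0.2222] dist 0.221 turn 40.0
[0.5822 0.3077 0.7033] [-0.      0.     -0.2222] dist 0.289 turn 40.0
```

View pics/c1.png

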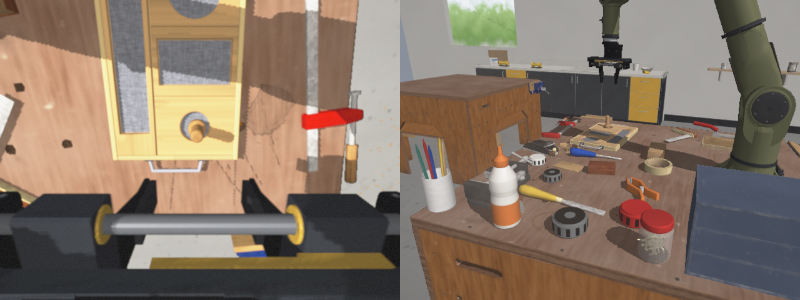

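Side by side: the dog stands upright in the small round recess (195,127 of the left half). The disc is next.

```bash
python3 -c "
from h import *
print(get_obs()['tool_pos'])
go(.59,-.07,.22,120); go(.602,.2257,.10,165,[.59,-.07,.22,120]); go(.602,.2257,.009,165,[.602,.2257,.10,165])"
```

```text
[ 0.58742078 -0.34441679  0.22053818]
[ 9.108e-01 -8.480e-02  2.000e-04] [ 0.0012  0.0008 -0.1992] dist 0.274 turn 35.9
[0.8336 0.5275 0.4   ] [ 0.    0.   -0.25] dist 0.319 turn 45.0
[-0.     -0.      0.3033] [0. 0. 0.] dist 0.091 turn 0.0
```

Call:
servo_tool --series '[[[0.91,-0.085,0,0,0,-0.2,1],[0.91,-0.085,0,0,0,-0.2,1],[0.91,-0.085,0,0,0,-0.2,1],[0.91,-0.085,0,0,0,-0.2,1],[0.91,-0.085,0,0,0,-0.2,1],[0.91,-0.085,0,0,0,-0.2,1],[0.91,-0.085,0,0,0,-0.2,1],[0.91,-0.085,0,0,0,-0.2,1],[0.91,-0.085,0,0,0,-0.2,1]]]'

```text
time_s: 8.03
tool_pos: [0.5882, -0.0667, 0.2161]
tool_rot: [-179.9, -0.1, 120.4]
force: [-0.4, -0.7, -0.5]
grip_width: 0.087
grasp_force: 0.0
```

Call:
servo_tool --series '[[[0.833,0.527,0.4,0,0,-0.25,1],[0.833,0.527,0.4,0,0,-0.25,1],[0.833,0.527,0.4,0,0,-0.25,1],[0.833,0.527,0.4,0,0,-0.25,1],[0.833,0.527,0.4,0,0,-0.25,1],[0.833,0.527,0.4,0,0,-0.25,1],[0.833,0.527,0.4,0,0,-0.25,1],[0.833,0.527,0.4,0,0,-0.25,1],[0.833,0.527,0.4,0,0,-0.25,1],[0.833,0.527,0.4,0,0,-0.25,1],[0.833,0.527,0.4,0,0,-0.25,1],[0.833,0.527,0.4,0,0,-0.25,1]]]'

```text
time_s: 9.03
tool_pos: [0.6013, 0.2228, 0.0982]
tool_rot: [-179.9, 0.1, 164.9]
force: [0.1, 0.7, 1.0]
grip_width: 0.0871
grasp_force: 0.0
```

```bash
python3 -c "
from h import *
o=get_obs();print(o['tool_pos'],o['tool_rot'],o['time_s'])
go(.602,.2257,.009,165)"
```

```text
[0.60127396 0.22275031 0.09824688] [-1.79927634e+02  6.15341715e-02  1.64905888e+02] 9.0333
[0.0005 0.0105 0.2975] [-0.0004  0.0003 -0.0005] dist 0.089 turn 0.1
```

Call:
servo_tool --series '[[[0,0.01,0.1,0,0,0,1],[0,0.01,0.2,0,0,0,1],[0,0.01,0.27,0,0,0,1],[0,0.01,0.297,0,0,0,1],[0,0.01,0.297,0,0,0,1],[0,0.01,0.297,0,0,0,1],[0,0.01,0.297,0,0,0,0.5],[0,0.01,0.297,0,0,0,0.5],[0,0.01,0.297,0,0,0,0.5],[0,0.01,0.297,0,0,0,0.5],[0,0.01,0.297,0,0,0,0.5],[0,0.01,0.297,0,0,0,0.5]]]' --grip_force 25

```text
time_s: 10.03
tool_pos: [0.6011, 0.2289, 0.0094]
tool_rot: [-180.0, 0.0, 165.2]
force: [-1.5, -2.3, 2.4]
grip_width: 0.0564
grasp_force: 25.0
```

Call:
servo_tool --series '[[[0,0,0,0,0,0,0.5],[0,0,-0.03,0,0,0,0.5],[0,0,-0.1,0,0,0,0.5],[0,0,-0.2,0,0,0,0.5],[0,0,-0.33,0,0,0,0.5],[0,0,-0.33,0,0,0,0.5],[0,0,-0.33,0,0,0,0.5]]]'

```text
time_s: 10.62
tool_pos: [0.603, 0.2301, 0.1115]
tool_rot: [179.7, 0.3, 165.2]
force: [-0.2, -0.3, -1.5]
grip_width: 0.056
grasp_force: 25.0
```

```bash
python3 -c "
from h import *
o=get_obs();print(o['tool_pos'],o['tool_rot'],o['time_s'])
go(.60,.03,.16,125); go(.6063,-.1461,.08,84.4,[.60,.03,.16,125]); go(.6063,-.1461,.0205,84.4,[.60,.03,.16,125])"
```

```text
[0.60296666 0.23009249 0.1114884 ] [179.74859005   0.2708505  165.15357776] 10.6167
[-0.1621 -0.6465 -0.1638] [0.0019 0.001  0.2231] dist 0.206 turn 40.2
[-0.4929 -0.3195  0.2667] [ 0.     -0.      0.2256] dist 0.194 turn 40.6
[-0.4929 -0.3195  0.465 ] [ 0.     -0.      0.2256] dist 0.225 turn 40.6
```

Call:
servo_tool --series '[[[-0.162,-0.646,-0.16,0,0,0.223,0.5],[-0.162,-0.646,-0.16,0,0,0.223,0.5],[-0.162,-0.646,-0.16,0,0,0.223,0.5],[-0.162,-0.646,-0.16,0,0,0.223,0.5],[-0.162,-0.646,-0.16,0,0,0.223,0.5],[-0.162,-0.646,-0.16,0,0,0.223,0.5],[-0.162,-0.646,-0.16,0,0,0.223,0.5],[-0.162,-0.646,-0.16,0,0,0.223,0.5]]]'

```text
time_s: 11.28
tool_pos: [0.5973, 0.0298, 0.1547]
tool_rot: [-179.9, -0.1, 125.1]
force: [0.2, 0.4, -2.4]
grip_width: 0.0563
grasp_force: 25.0
```

Call:
servo_tool --series '[[[-0.493,-0.32,0.25,0,0,0.225,0.5],[-0.493,-0.32,0.25,0,0,0.225,0.5],[-0.493,-0.32,0.25,0,0,0.225,0.5],[-0.493,-0.32,0.25,0,0,0.225,0.5],[-0.493,-0.32,0.25,0,0,0.225,0.5],[-0.493,-0.32,0.25,0,0,0.225,0.5],[-0.493,-0.32,0.25,0,0,0.225,0.5],[-0.493,-0.32,0.25,0,0,0.225,0.5],[-0.493,-0.32,0.25,0,0,0.225,0.5],[-0.493,-0.32,0.25,0,0,0.225,0.5]]]'

```text
time_s: 12.12
tool_pos: [0.6052, -0.1444, 0.081]
tool_rot: [180.0, -0.1, 84.8]
force: [0.1, 0.5, -1.1]
grip_width: 0.0561
grasp_force: 25.0
```

```bash
python3 -c "
from h import *
snap('wrist','w4')
o=get_obs();print(o['tool_pos'],o['tool_rot'],o['time_s'])
go(.6063,-.1461,.0205,84.4)"
```

```text
[ 0.60512131 -0.14486495  0.08115675] [ 1.79970075e+02 -5.54917435e-02  8.47711702e+01] 12.1667
[-0.0039  0.0042  0.2022] [ 0.0002 -0.0003  0.0021] dist 0.061 turn 0.4
```

View pics/w4.png

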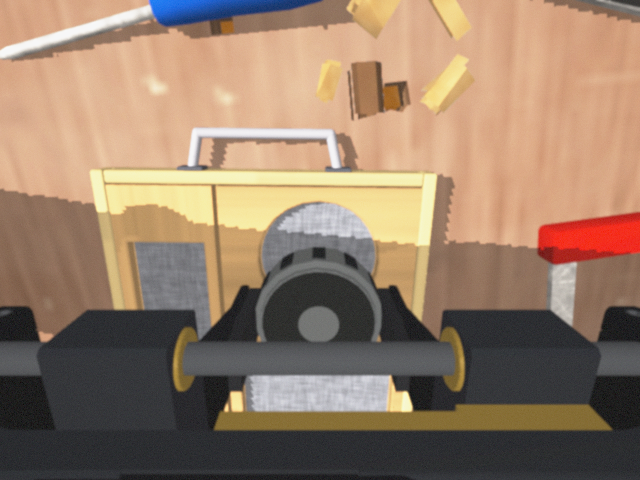

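The disc is held level at (319,310), lined up with the large recess (319,255).

Call:
servo_tool --series '[[[-0.004,0.004,0.1,0,0,0,0.5],[-0.004,0.004,0.17,0,0,0,0.5],[-0.004,0.004,0.2,0,0,0,0.5],[-0.004,0.004,0.202,0,0,0,0.5],[-0.004,0.004,0.202,0,0,0,0.5],[-0.004,0.004,0.202,0,0,0,0.5]]]'

```text
time_s: 12.67
tool_pos: [0.6063, -0.148, 0.0211]
tool_rot: [179.9, -0.0, 84.6]
force: [0.3, -0.2, -0.9]
grip_width: 0.0561
grasp_force: 25.0
```

Call:
servo_tool --series '[[[0,0,0,0,0,0,0.65],[0,0,0,0,0,0,0.7],[0,0,0,0,0,0,0.8],[0,0,0,0,0,0,0.9],[0,0,0,0,0,0,0.9],[0,0,-0.05,0,0,0,0.9],[0,0,-0.15,0,0,0,0.9],[0,0,-0.29,0,0,0,0.9],[0,0,-0.43,0,0,0,1],[0,0,-0.57,0,0,0,1],[0,0,-0.57,0,0,0,1],[0,0,-0.57,0,0,0,1]]]'

```text
time_s: 13.67
tool_pos: [0.6075, -0.149, 0.195]
tool_rot: [179.6, -0.0, 84.5]
force: [-0.6, -0.1, 0.1]
grip_width: 0.0865
grasp_force: 0.0
```

```bash
python3 -c "
from h import *
snap('wrist','w5')
P,F=pts('w5'); z=P[...,2]
m=(np.hypot(P[...,0]-.6063,P[...,1]+.1461)<.045)&(z>.028)&(z<.06)
q=P[m]; print('disc',q[:,:2].mean(0),np.percentile(q[:,2],[2,50,98]),len(q)); c,s,a=cv2.minAreaRect(q[:,:2].astype(np.float32)*1000);print(c,s)
o=get_obs();print(o['tool_pos'],o['tool_rot'],o['time_s'])
go(.54,-.0,.18,140); go(.4705,.1178,.09,193.1,[.54,0,.18,140])"
```

```text
disc [ 0.60748756 -0.1476736 ] [0.03092826 0.03646273 0.03814365] 3154
(607.3150634765625, -149.24327087402344) (57.26565933227539, 57.82312774658203)
[ 0.60609547 -0.14830031  0.1923806 ] [ 1.79867851e+02 -2.78561928e-02  8.45166188e+01] 13.7167
[ 0.471  -0.2666  0.0409] [ 8.000e-04  2.000e-04 -3.082e-01] dist 0.163 turn 55.5
[0.4299 0.1519 0.3   ] [ 0.     0.    -0.295] dist 0.164 turn 53.1
```

Disc top is at 36.5 mm, so it is fully down. On to the block.

Call:
servo_tool --series '[[[0.47,-0.267,0.04,0,0,-0.308,1],[0.47,-0.267,0.04,0,0,-0.308,1],[0.47,-0.267,0.04,0,0,-0.308,1],[0.47,-0.267,0.04,0,0,-0.308,1],[0.47,-0.267,0.04,0,0,-0.308,1],[0.47,-0.267,0.04,0,0,-0.308,1],[0.47,-0.267,0.04,0,0,-0.308,1],[0.47,-0.267,0.04,0,0,-0.308,1],[0.47,-0.267,0.04,0,0,-0.308,1]]]'

```text
time_s: 14.47
tool_pos: [0.5379, -0.0, 0.1772]
tool_rot: [-179.8, -0.1, 140.1]
force: [0.3, 0.4, -0.2]
grip_width: 0.0869
grasp_force: 0.0
```

Call:
servo_tool --series '[[[0.43,0.152,0.3,0,0,-0.295,1],[0.43,0.152,0.3,0,0,-0.295,1],[0.43,0.152,0.3,0,0,-0.295,1],[0.43,0.152,0.3,0,0,-0.295,1],[0.43,0.152,0.3,0,0,-0.295,1],[0.43,0.152,0.3,0,0,-0.295,1],[0.43,0.152,0.3,0,0,-0.295,1],[0.43,0.152,0.3,0,0,-0.295,1],[0.43,0.152,0.3,0,0,-0.295,1],[0.43,0.152,0.3,0,0,-0.295,1]]]'

```text
time_s: 15.3
tool_pos: [0.4691, 0.1174, 0.0884]
tool_rot: [-180.0, -0.1, -167.2]
force: [-0.0, 0.0, 0.2]
grip_width: 0.087
grasp_force: 0.0
```

```bash
python3 -c "
from h import *
snap('wrist','w6')
o=get_obs();print(o['tool_pos'],o['tool_rot'],o['time_s'])
go(.4705,.1178,.010,193.1)"
```

```text
[0.46930564 0.11744478 0.08856096] [-1.79988188e+02 -8.72731627e-02 -1.67135805e+02] 15.35
[-0.0045  0.0003  0.2619] [-0.0001 -0.0005 -0.0013] dist 0.079 turn 0.3
```

View pics/w6.png

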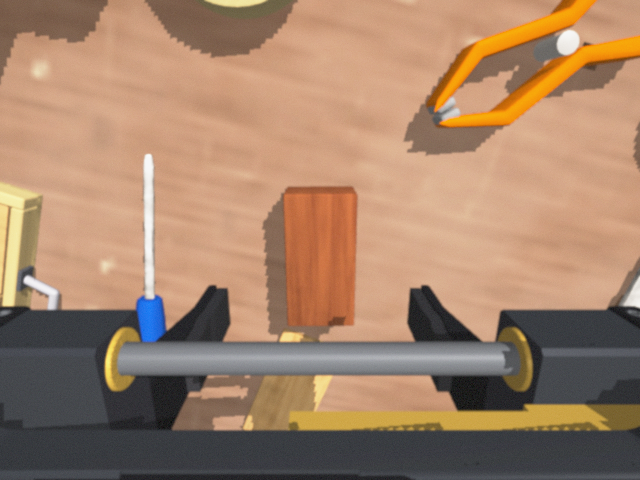

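Block (320,257) is square to the fingers and centred between them, with clearance both sides.

Call:
servo_tool --series '[[[-0.004,0,0.1,0,0,0,1],[-0.004,0,0.2,0,0,0,1],[-0.004,0,0.25,0,0,0,1],[-0.004,0,0.26,0,0,0,1],[-0.004,0,0.26,0,0,0,0.4],[-0.004,0,0.26,0,0,0,0.4],[-0.004,0,0.26,0,0,0,0.4],[-0.004,0,0.26,0,0,0,0.4],[-0.004,0,0.26,0,0,0,0.4],[-0.004,0,0.26,0,0,0,0.4],[-0.004,0,0.26,0,0,0,0.4],[-0.004,0,0.26,0,0,0,0.4]]]' --grip_force 30

```text
time_s: 16.35
tool_pos: [0.4713, 0.1182, 0.0117]
tool_rot: [180.0, 0.0, -166.9]
force: [0.1, 0.3, 1.6]
grip_width: 0.0449
grasp_force: 30.0
```

Call:
servo_tool --series '[[[0,0,0,0,0,0,0.4],[0,0,-0.03,0,0,0,0.4],[0,0,-0.1,0,0,0,0.4],[0,0,-0.2,0,0,0,0.4],[0,0,-0.33,0,0,0,0.4],[0,0,-0.4,0,0,0,0.4],[0,0,-0.4,0,0,0,0.4],[0,0,-0.4,0,0,0,0.4]]]'

```text
time_s: 17.02
tool_pos: [0.472, 0.1183, 0.133]
tool_rot: [180.0, 0.2, -166.9]
force: [-0.6, -0.9, -0.8]
grip_width: 0.0446
grasp_force: 30.0
```

```bash
python3 -c "
from h import *
o=get_obs();print(o['tool_pos'],o['tool_rot'],o['time_s'])
go(.54,-.05,.14,183); go(.597,-.2436,.08,174.4,[.54,-.05,.14,183])"
```

```text
[0.47198349 0.11825509 0.13300567] [ 179.95525576    0.18785124 -166.94861121] 17.0167
[-0.0943 -0.5975 -0.0235] [0.0003 0.001  0.0558] dist 0.182 turn 10.1
[-0.156  -0.6544  0.2   ] [ 0.     -0.      0.0478] dist 0.211 turn 8.6
```

Call:
servo_tool --series '[[[-0.094,-0.597,-0.023,0,0,0.056,0.4],[-0.094,-0.597,-0.023,0,0,0.056,0.4],[-0.094,-0.597,-0.023,0,0,0.056,0.4],[-0.094,-0.597,-0.023,0,0,0.056,0.4],[-0.094,-0.597,-0.023,0,0,0.056,0.4],[-0.094,-0.597,-0.023,0,0,0.056,0.4],[-0.094,-0.597,-0.023,0,0,0.056,0.4]]]'

```text
time_s: 17.6
tool_pos: [0.5377, -0.051, 0.1365]
tool_rot: [-180.0, -0.2, -177.2]
force: [0.8, 0.3, -1.1]
grip_width: 0.0447
grasp_force: 30.0
```

Call:
servo_tool --series '[[[-0.156,-0.654,0.1,0,0,0.048,0.4],[-0.156,-0.654,0.1,0,0,0.048,0.4],[-0.156,-0.654,0.1,0,0,0.048,0.4],[-0.156,-0.654,0.1,0,0,0.048,0.4],[-0.156,-0.654,0.1,0,0,0.048,0.4],[-0.156,-0.654,0.1,0,0,0.048,0.4],[-0.156,-0.654,0.1,0,0,0.048,0.4],[-0.156,-0.654,0.1,0,0,0.048,0.4],[-0.156,-0.654,0.1,0,0,0.048,0.4]]]'

```text
time_s: 18.35
tool_pos: [0.5962, -0.2402, 0.1076]
tool_rot: [179.9, -0.1, 174.5]
force: [-0.3, -0.4, -0.7]
grip_width: 0.0449
grasp_force: 30.0
```

```bash
python3 -c "
from h import *
o=get_obs();print(o['tool_pos'],o['tool_rot'],o['time_s'])
go(.597,-.2436,.022,174.4)"
```

```text
[ 0.59620179 -0.24017411  0.10762308] [ 1.79867378e+02 -5.56426621e-02  1.74543983e+02] 18.35
[-0.004  -0.0118  0.2854] [ 0.0007 -0.0003  0.0008] dist 0.086 turn 0.2
```

Call:
servo_tool --series '[[[-0.004,-0.009,0.1,0,0,0,0.4],[-0.004,-0.009,0.2,0,0,0,0.4],[-0.004,-0.009,0.26,0,0,0,0.4],[-0.004,-0.009,0.285,0,0,0,0.4],[-0.004,-0.009,0.285,0,0,0,0.4],[-0.004,-0.009,0.285,0,0,0,0.4],[-0.004,-0.009,0.285,0,0,0,0.4]]]'

```text
time_s: 18.93
tool_pos: [0.5978, -0.245, 0.0236]
tool_rot: [180.0, 0.1, 174.4]
force: [-0.3, 1.0, -1.1]
grip_width: 0.0444
grasp_force: 30.0
```

Call:
servo_tool --series '[[[0,0,0,0,0,0,0.55],[0,0,0,0,0,0,0.6],[0,0,0,0,0,0,0.7],[0,0,0,0,0,0,0.75],[0,0,0,0,0,0,0.75],[0,0,-0.05,0,0,0,0.75],[0,0,-0.15,0,0,0,0.75],[0,0,-0.29,0,0,0,0.75],[0,0,-0.43,0,0,0,1],[0,0,-0.57,0,0,0,1],[0,0,-0.57,0,0,0,1],[0,0,-0.57,0,0,0,1]]]'

```text
time_s: 19.93
tool_pos: [0.5986, -0.2478, 0.1986]
tool_rot: [-179.9, 0.4, 174.3]
force: [1.1, -0.7, -0.6]
grip_width: 0.0831
grasp_force: 0.0
```

```bash
python3 -c "
from h import *
snap('wrist','w7')
P,F=pts('w7'); z=P[...,2]
m=(abs(P[...,0]-.597)<.07)&(abs(P[...,1]+.2436)<.045)&(z>.028)&(z<.05)
q=P[m]; print('block',np.percentile(q[:,2],[2,50,98]),len(q)); print(cv2.minAreaRect(q[:,:2].astype(np.float32)*1000))
o=get_obs();print(o['tool_pos'],o['tool_rot'],o['time_s'])
"
```

```text
block [0.03856495 0.0402641  0.04173249] 4978
((596.7598876953125, -245.95191955566406), (45.08972930908203, 89.63725280761719), 84.35588836669922)
[ 0.59737528 -0.24686288  0.19577072] [-179.99099488    0.18023928  174.31603196] 19.9833
```

View pics/w7.png

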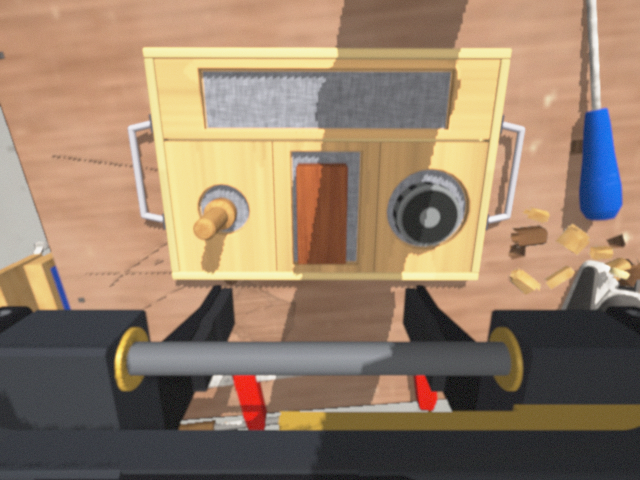

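The dog (222,212), block (322,213) and disc (428,210) are all seated. The slot spans (202,70) to (452,130) and the screwdriver handle is at (600,165). Measuring slot and screwdriver.

```bash
cat > m3.py <<'E'
from h import *
v,u=np.mgrid[:480,:640]
def box(u0,v0,u1,v1): return (u>=u0)&(u<=u1)&(v>=v0)&(v<=v1)
P,F=pts('w7'); z=P[...,2]
m=box(195,62,460,138)&(z<.014)&(z>.004); n_,lab,st,ce=cv2.connectedComponentsWithStats(m.astype(np.uint8)); i=1+st[1:,4].argmax()
print('slot',cv2.minAreaRect(P[lab==i][:,:2].astype(np.float32)*1000))
for f,b in [('w7',box(575,105,630,222)),('w1',box(190,270,275,350)),('s0',box(335,228,390,275))]:
    P,F=pts(f); z=P[...,2]; hsv=cv2.cvtColor(F,cv2.COLOR_RGB2HSV)
    m=b&(hsv[...,0]>100)&(hsv[...,0]<125)&(hsv[...,1]>130)&(hsv[...,2]>60)&(z>.008)&(z<.037)
    m=cv2.erode(m.astype(np.uint8),np.ones((3,3)))>0
    q=P[m][:,:2].astype(np.float32)*1000; print(f,len(q),cv2.minAreaRect(q),'top z',np.percentile(z[m],95),cv2.fitLine(q,cv2.DIST_HUBER,0,.01,.01).ravel())
E
python3 m3.py
```

```text
slot ((498.7642517089844, -232.0943603515625), (218.0814208984375, 49.29289245605469), 84.1666488647461)
w7 3120 ((577.8051147460938, 10.29391860961914), (95.0019302368164, 25.69972038269043), 3.8243260383605957) top z 0.031256921163200495 [9.974049e-01 7.199664e-02 5.788004e+02 5.435190e+00]
w1 756 ((577.5390014648438, 16.319007873535156), (93.73297119140625, 22.435697555541992), 7.950253963470459) top z 0.03161762237899826 [9.8178571e-01 1.8999150e-01 5.9280328e+02 2.2686855e+01]
s0 259 ((575.6983642578125, 8.534318923950195), (91.58600616455078, 20.77895164489746), 2.7054219245910645) top z 0.031343582007925266 [9.9812913e-01 6.1140973e-02 5.7591711e+02 5.9604115e+00]
```

```bash
python3 -c "
from h import *
go(.576,.0115,.10,184); go(.576,.0115,.011,184)"
```

```text
[0.1572 0.85   0.3186] [-0.0001  0.001  -0.0538] dist 0.276 turn 9.7
[0.1581 0.85   0.6153] [-0.0001  0.001  -0.0538] dist 0.318 turn 9.7
```

Call:
servo_tool --series '[[[0.157,0.85,0.2,0,0,-0.054,0.75],[0.157,0.85,0.2,0,0,-0.054,0.75],[0.157,0.85,0.3,0,0,-0.054,0.75],[0.157,0.85,0.3,0,0,-0.054,0.75],[0.157,0.85,0.3,0,0,-0.054,0.75],[0.157,0.85,0.3,0,0,-0.054,0.75],[0.157,0.85,0.3,0,0,-0.054,0.75],[0.157,0.85,0.3,0,0,-0.054,0.75],[0.157,0.85,0.3,0,0,-0.054,0.75],[0.157,0.85,0.3,0,0,-0.054,0.75]]]'

```text
time_s: 20.82
tool_pos: [0.5744, 0.0108, 0.1029]
tool_rot: [-179.9, -0.1, -176.0]
force: [0.4, -0.8, -0.3]
grip_width: 0.0649
grasp_force: 0.0
```

```bash
python3 -c "
from h import *
snap('wrist','w8')
o=get_obs();print(o['tool_pos'],o['tool_rot'],o['time_s'])
go(.576,.0115,.011,184)
"
```

```text
[0.57491176 0.010113   0.10342979] [-1.79937136e+02 -4.52958025e-02 -1.76068234e+02] 20.8667
[-0.0042  0.0047  0.3081] [-0.0003 -0.0003 -0.0004] dist 0.092 turn 0.1
```

View pics/w8.png

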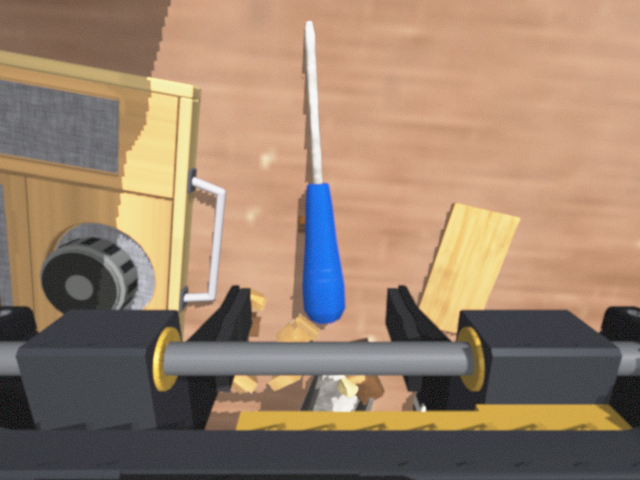

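Tip (309,24), junction (318,184) and handle end (325,322), with about 3° of tilt in the image. The pine board (470,265) clears the fingers.

```bash
python3 -c "
from h import *
t=onplane('w8',309,22,.016);j=onplane('w8',318,184,.018);e=onplane('w8',325,324,.016)
print(t,j,e,np.linalg.norm(e-t),np.degrees(np.arctan2(*(j-t)[1::-1])),np.degrees(np.arctan2(*(e-t)[1::-1])))
d=(e-t)/np.linalg.norm(e-t); g=(t+e)/2+.045*d; print(g); a=np.degrees(np.arctan2(d[1],d[0]))
go(g[0],g[1],.011,180+a)
"
```

```text
[ 0.43430376 -0.00563433  0.016     ] [0.52958561 0.00635655 0.018     ] [0.63547519 0.01904139 0.016     ] 0.20267915058233854 7.172761079497726 6.992979338093041
[0.57955472 0.01218218 0.016     ]
[-0.0162  0.0062  0.3081] [-0.0003 -0.0003 -0.017 ] dist 0.093 turn 3.1
```

Call:
servo_tool --series '[[[-0.016,0.006,0.1,0,0,-0.017,0.75],[-0.016,0.006,0.2,0,0,-0.017,0.75],[-0.016,0.006,0.28,0,0,-0.017,0.75],[-0.016,0.006,0.307,0,0,-0.017,0.75],[-0.016,0.006,0.307,0,0,-0.017,0.75],[-0.016,0.006,0.307,0,0,-0.017,0.2],[-0.016,0.006,0.307,0,0,-0.017,0.2],[-0.016,0.006,0.307,0,0,-0.017,0.2],[-0.016,0.006,0.307,0,0,-0.017,0.2],[-0.016,0.006,0.307,0,0,-0.017,0.2],[-0.016,0.006,0.307,0,0,-0.017,0.2],[-0.016,0.006,0.307,0,0,-0.017,0.2]]]' --grip_force 35

```text
time_s: 21.87
tool_pos: [0.5801, 0.0141, 0.0121]
tool_rot: [180.0, 0.0, -172.9]
force: [-0.0, 1.5, 2.2]
grip_width: 0.0268
grasp_force: 33.2
```

Call:
servo_tool --series '[[[0,0,0,0,0,0,0.2],[0,0,-0.03,0,0,0,0.2],[0,0,-0.1,0,0,0,0.2],[0,0,-0.2,0,0,0,0.2],[0,0,-0.3,0,0,0,0.2],[0,0,-0.4,0,0,0,0.2],[0,0,-0.4,0,0,0,0.2],[0,0,-0.4,0,0,0,0.2]]]'

```text
time_s: 22.53
tool_pos: [0.5812, 0.0141, 0.1341]
tool_rot: [180.0, 0.2, -172.9]
force: [-0.8, -0.6, -1.4]
grip_width: 0.0262
grasp_force: 34.8
```

```bash
python3 -c "
from h import *
snap('wrist','w9')
o=get_obs();print(o['tool_pos'],o['tool_rot'],o['time_s'])
"
```

```text
[0.57978105 0.01420901 0.13213987] [ 1.79976033e+02  4.18357434e-02 -1.72886242e+02] 22.5833
```

View pics/w9.png

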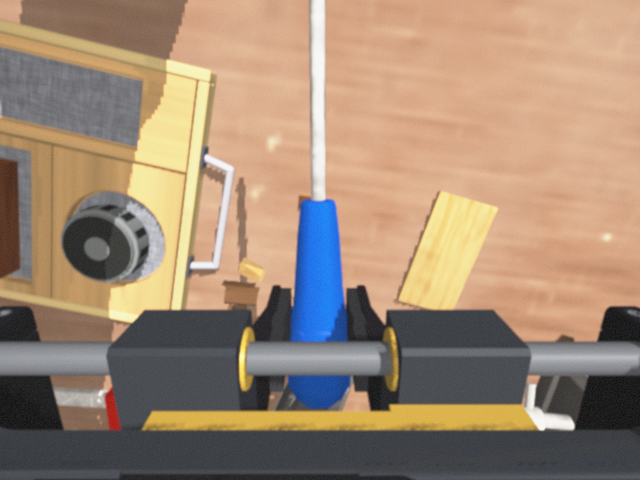

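```bash
python3 -c "
from h import *
P,F=pts('w9'); o=get_obs(); A=R.from_euler('xyz',o['tool_rot'],degrees=True).inv()
def t(p): return (A.apply(p-o['tool_pos'])*1000).round(1)
h=o['tool_pos'][2]-.0115+.016
print('junction',t(onplane('w9',318,200,h+.003)))
for v,u in [(30,318),(100,318),(180,318),(215,318),(260,319)]: print(v,t(P[v,u]),P[v,u,2])
go(.54,-.13,.14,130); go(.4945,-.2778,.10,84.2,[.54,-.13,.14,130])
"
```

```text
junction [50.7 -1.4 -7.5]
30 [117.4  -1.4   2.6] 0.12941898404647817
100 [91.2 -1.4  0.2] 0.1318709877127019
180 [58.4 -1.4 -1.5] 0.13359832353587045
215 [44.4 -1.4 -8.7] 0.1408548493156813
260 [ 24.8  -1.  -11.6] 0.14367914313694202
[ 0.1911 -0.4606 -0.0265] [2.000e-04 1.000e-04 3.173e-01] dist 0.150 turn 57.1
[-0.2799 -0.4329  0.1333] [-0.     -0.      0.2544] dist 0.160 turn 45.8
```

Call:
servo_tool --series '[[[0.191,-0.46,-0.026,0,0,0.317,0.2],[0.191,-0.46,-0.026,0,0,0.317,0.2],[0.191,-0.46,-0.026,0,0,0.317,0.2],[0.191,-0.46,-0.026,0,0,0.317,0.2],[0.191,-0.46,-0.026,0,0,0.317,0.2],[0.191,-0.46,-0.026,0,0,0.317,0.2],[0.191,-0.46,-0.026,0,0,0.317,0.2],[0.191,-0.46,-0.026,0,0,0.317,0.2],[0.191,-0.46,-0.026,0,0,0.317,0.2]]]'

```text
time_s: 23.33
tool_pos: [0.5387, -0.1297, 0.1377]
tool_rot: [-179.8, -0.1, 129.9]
force: [-0.5, 0.0, -1.9]
grip_width: 0.0261
grasp_force: 34.8
```

Call:
servo_tool --series '[[[-0.28,-0.437,0.2,0,0,0.254,0.2],[-0.28,-0.437,0.2,0,0,0.254,0.2],[-0.28,-0.437,0.2,0,0,0.254,0.2],[-0.28,-0.437,0.2,0,0,0.254,0.2],[-0.28,-0.437,0.2,0,0,0.254,0.2],[-0.28,-0.437,0.2,0,0,0.254,0.2],[-0.28,-0.437,0.2,0,0,0.254,0.2],[-0.28,-0.437,0.2,0,0,0.254,0.2],[-0.28,-0.437,0.2,0,0,0.254,0.2],[-0.28,-0.437,0.2,0,0,0.254,0.2]]]'

```text
time_s: 24.17
tool_pos: [0.4935, -0.2781, 0.0789]
tool_rot: [-179.9, -0.0, 84.5]
force: [-0.4, -0.2, -0.8]
grip_width: 0.0264
grasp_force: 34.8
```

```bash
python3 -c "
from h import *
o=get_obs();print(o['tool_pos'],o['tool_rot'],o['time_s'])
go(.4943,-.2793,.0225,84.2)
snap('scene','s1')
a=cv2.imread('pics/s1.png')[190:430,340:580]; cv2.imwrite('pics/c2.png',cv2.resize(a,(600,600),interpolation=cv2.INTER_CUBIC))
"
```

```text
[ 0.49345179 -0.27813553  0.07889752] [-1.79938204e+02 -1.53122205e-02  8.45280347e+01] 24.1667
[-0.0036  0.0034  0.188 ] [-0.0003 -0.0001  0.0018] dist 0.056 turn 0.3
```

View pics/c2.png

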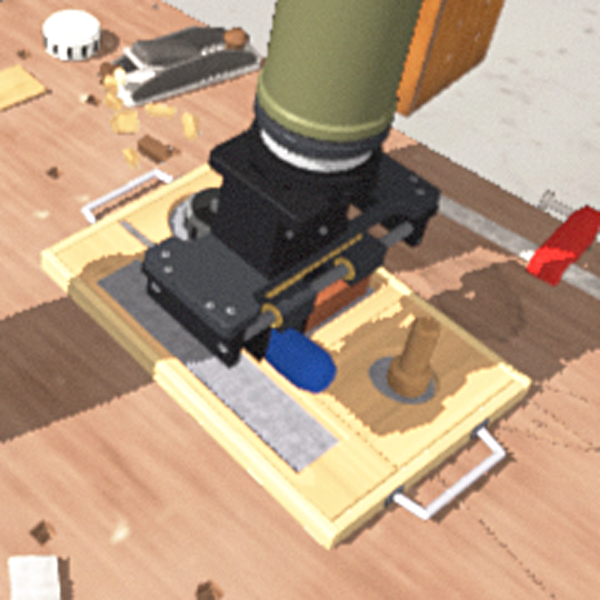

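The handle end shows at crop (333,372) and the dog is still upright. I'll check the handle end's reach from depth.

```bash
python3 -c "
from h import *
P,F=pts('s1'); hsv=cv2.cvtColor(F,cv2.COLOR_RGB2HSV); v,u=np.mgrid[:480,:640]
m=(u>445)&(u<476)&(v>318)&(v<350)&(hsv[...,0]>100)&(hsv[...,0]<125)&(hsv[...,1]>130)
o=get_obs(); A=R.from_euler('xyz',o['tool_rot'],degrees=True).inv()
q=A.apply(P[m]-o['tool_pos'])*1000; print(m.sum(),q.min(0),q.max(0),np.percentile(q,[3,97],axis=0))
"
```

```text
455 [-49.11359134 -46.58949345 -77.12094656] [-4.22924849 18.55721082  0.75191621] [[-48.29238759 -15.31022819 -20.25689552]
 [ -9.49120011   7.74527441  -2.10525438]]
```

Call:
servo_tool --series '[[[-0.012,0.003,0.08,0,0,0.002,0.2],[-0.012,0.003,0.13,0,0,0.002,0.2],[-0.012,0.003,0.16,0,0,0.002,0.2],[-0.012,0.003,0.175,0,0,0.002,0.2],[-0.012,0.003,0.186,0,0,0.002,0.2],[-0.012,0.003,0.186,0,0,0.002,0.2],[-0.012,0.003,0.186,0,0,0.002,0.2]]]'

```text
time_s: 24.8
tool_pos: [0.4948, -0.2825, 0.0243]
tool_rot: [179.9, 0.0, 84.0]
force: [-0.3, 0.8, -1.9]
grip_width: 0.0261
grasp_force: 34.8
```

Call:
servo_tool --series '[[[0,0,0,0,0,0,0.34],[0,0,0,0,0,0,0.4],[0,0,0,0,0,0,0.5],[0,0,0,0,0,0,0.6],[0,0,0,0,0,0,0.6],[0,0,-0.03,0,0,0,0.6],[0,0,-0.12,0,0,0,0.6],[0,0,-0.26,0,0,0,0.6],[0,0,-0.4,0,0,0,0.8],[0,0,-0.55,0,0,0,1],[0,0,-0.7,0,0,0,1],[0,0,-0.7,0,0,0,1]]]'

```text
time_s: 25.8
tool_pos: [0.497, -0.2848, 0.2418]
tool_rot: [179.3, 0.1, 83.9]
force: [0.2, -1.0, 0.0]
grip_width: 0.0715
grasp_force: 0.0
```

```bash
python3 -c "
from h import *
o=get_obs();print(o['tool_pos'],o['tool_rot'],o['time_s'])
go(.45,-.09,.26,84.4)
"
```

```text
[ 0.49700751 -0.2848376   0.24178203] [1.79329781e+02 1.28841508e-01 8.39225822e+01] 25.8
[ 0.6291 -0.2238 -0.0648] [ 0.0037  0.0007 -0.0026] dist 0.201 turn 0.8
```

Call:
servo_tool --series '[[[-0.4,0.1,-0.25,0,0,0,1],[-0.4,0.1,-0.25,0,0,0,1],[-0.4,0.1,-0.25,0,0,0,1],[-0.4,0.1,-0.25,0,0,0,1],[-0.4,0.1,-0.25,0,0,0,1],[-0.4,0.1,-0.25,0,0,0,1],[-0.4,0.1,-0.25,0,0,0,1]]]'

```text
time_s: 26.38
tool_pos: [0.5115, -0.4037, 0.308]
tool_rot: [-180.0, -0.1, 84.0]
force: [-0.4, 0.4, 0.1]
grip_width: 0.0869
grasp_force: 0.0
```

```bash
python3 -c "
from h import *
snap('wrist','w10'); P,F=pts('w10'); z=P[...,2]
c=np.array([.499,-.233]); yx=np.array([.098,.9952]); xx=np.array([.9952,-.098])
D=P[...,:2]-c; a=D@yx; b=D@xx
m=(abs(b)<.03)&(abs(a)<.12)
hsv=cv2.cvtColor(F,cv2.COLOR_RGB2HSV); bl=m&(hsv[...,0]>100)&(hsv[...,0]<125)&(hsv[...,1]>130)
print('handle along',np.percentile(a[bl],[1,99]),'across',np.percentile(b[bl],[2,98]),'z98',np.percentile(z[bl],98))
for k in range(-10,11,2):
    s=m&(abs(a-k*.01)<.004)&(abs(b)<.02); print(k*10,np.percentile(z[s],98).round(4) if s.sum()>5 else None,end='; ')
o=get_obs();print(o['tool_pos'],o['time_s'])
"
```

```text
handle along [-0.09651768 -0.00134952] across [-0.01080115  0.01484797] z98 0.042146652013185015
-100 0.0388; -80 0.0428; -60 0.0398; -40 0.0358; -20 0.0326; 0 0.0289; 20 0.0225; 40 0.0211; 60 None; 80 None; 100 None; [ 0.51176674 -0.40308601  0.30786756] 26.4333
```

View pics/w10.png

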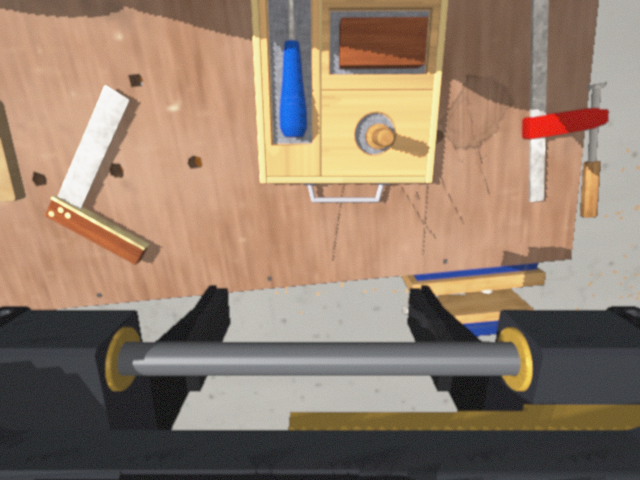

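The dog (378,133), block (383,42) and screwdriver handle (293,90) are in their recesses. Last check: the tip end and disc from the scene camera.

```bash
python3 -c "
from h import *
snap('scene','s2')
P,F=pts('s2'); z=P[...,2]
c=np.array([.499,-.233]); D=P[...,:2]-c; a=D@np.array([.098,.9952]); b=D@np.array([.9952,-.098])
for k in range(-11,12):
    s=(abs(a-k*.01)<.005)&(abs(b)<.018); print(k*10,np.percentile(z[s],[50,97]).round(4) if s.sum()>5 else None,end='; ')
a=cv2.imread('pics/s2.png')[190:430,340:580]; cv2.imwrite('pics/c3.png',cv2.resize(a,(600,600),interpolation=cv2.INTER_CUBIC))
"
```

```text
-110 [0.0176 0.0201]; -100 [0.0118 0.0378]; -90 [0.034 0.042]; -80 [0.0338 0.0422]; -70 [0.0344 0.0417]; -60 [0.0321 0.0396]; -50 [0.0309 0.0372]; -40 [0.0285 0.0353]; -30 [0.0268 0.0345]; -20 [0.0248 0.0332]; -10 [0.0222 0.0309]; 0 [0.0117 0.0288]; 10 [0.011  0.0228]; 20 [0.0106 0.0219]; 30 [0.0104 0.0208]; 40 [0.011  0.0209]; 50 [0.0109 0.0197]; 60 [0.0106 0.019 ]; 70 [0.0106 0.0186]; 80 [0.0108 0.0178]; 90 [0.0106 0.0178]; 100 [0.0105 0.0142]; 110 [0.0147 0.0198];
```

View pics/c3.png

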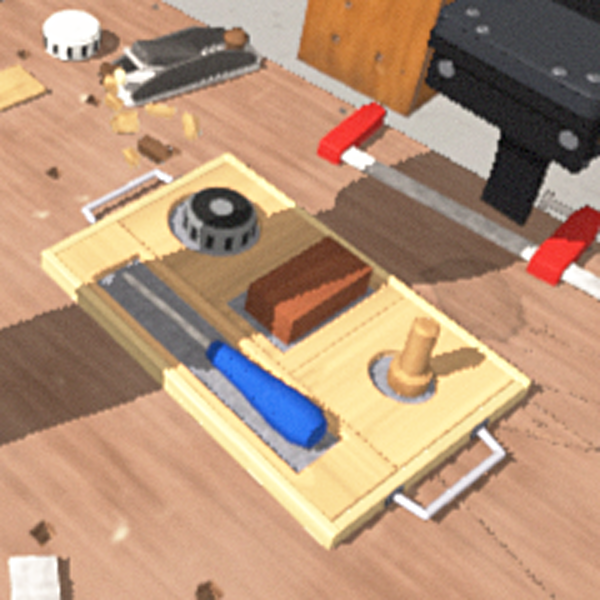

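All four are seated: dog (415,370), disc (220,215), block (310,285) and screwdriver from (110,280) to (315,430). The arm is clear, so I'm handing in.

```bash
python3 -c "
from cell import env
print(env.sign_off())"
```

```text
the job is handed in; nothing more can be done
None
```

The caddy is packed and handed in at about 26.5 s. The bench dog, gripper disc, block and screwdriver each sit down in their own recess, and I did not touch the chisel or the pine board.

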